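Close the stall's relish crock with its slot over the spoon ledge

TASK

Close the open relish crock: take its round wooden lid off the sloping rest, turn it so that the spoon slot cut in its edge lies over the crock's projecting spoon ledge, lower it onto the mouth and press it down until it is fully home and level. Let go of it, and leave the other goods on the table where they are.

Things in the scene. Friction and masses are not known exactly. Their poses are not given: they have to be found in the camera images.
- lid: Loose round wooden lid, about 150 g, leaning on the sloping rest at first. Origin: centre of its plug's underside; z: its axis, out of the top; x: towards its slot. From the origin up: plug 72 mm across, 18 mm deep (its lowest 6 mm taper to 66 mm across); disc 100 mm across, 8 mm thick (z 18 to 26 mm); upright grip bar (see lid_grip).
- lid_grip (a point): Middle of the lid's dark wooden grip bar, on the lid's axis 39 mm above its origin. The bar is 44 mm long (along the lid's x), 12 mm thick (along y) and 26 mm high (z 26 to 52 mm).
- lid_slot (a point): Point in the lid's spoon slot, 40 mm from the lid's axis on its +x side, 22 mm above its origin. The slot is 18 mm wide, open at the edge, and cut through disc and plug from 28 mm off the axis outwards.
- crock: White stoneware crock on a wooden foot 120 mm across, fixed to the table. Origin: under its centre on the table; z up; x: towards its spoon ledge. Rim at 105 mm, 90 mm across outside, 78 mm inside. With the lid fully home its disc lies on the rim and its origin is 87 mm above the crock's.
- crock_mark (a point): Where lid_slot must come: over the rim beside the spoon ledge, 40 mm from the crock's axis on its +x side, 109 mm above its origin. The grooved ledge, 30 mm wide, juts from the wall here out to 84 mm from the axis, its top 4 mm below the rim.
- crock_mouth (a point): Centre of the crock's mouth, at rim height. 5 mm below the rim three sprung rubber pads (at 60, 180 and 300 degrees from the ledge, their tips 34 mm from the axis) grip the lid's plug: a lid merely laid on stands about 10 mm above home and must be pressed down with 8 to 15 N; it then stays down.
- lid_rest: Dark wooden sloping rest, fixed, its board 125 mm (up the slope) by 130 mm, 30 degrees from level, facing the robot. Origin: on the board's face, 62 mm above the table; z: out of the board, towards the robot and up; x: up the slope. A strip 28 mm high at its lower edge (inner face x = -52.5 mm) stops the lid's edge; the lid's plug lies flat on the board, its slot within 35 degrees of upslope.
- honey_jar: Bystander, loose: amber glass jar with brass lid, 62 mm across, 80 mm high. Origin: centre of its underside.
- jam_jar: Bystander, loose: amber glass jar with steel lid, 58 mm across, 75 mm high. Origin: centre of its underside.
- oil_bottle: Bystander, loose: green glass bottle, 56 mm across, 190 mm high. Origin: centre of its underside.
- spoon: Bystander, loose: spoon lying flat. Origin: centre of its underside.
- loaf: Bystander, loose: brown loaf, about 100 x 200 x 75 mm. Origin: centre of its underside.
- cheese: Bystander, loose: round pale cheese, 110 mm across, 45 mm high. Origin: centre of its underside.
- cup: Bystander, loose: steel cup, 72 mm across, 85 mm high. Origin: centre of its underside.
Not all that is in view belongs to the job. Leave any blue look-alike of the crock alone.

How it is judged:
On the way:
1. the lid is brought onto the crock's mouth by the gripper: touched by the fingers, over the mouth within 15 mm, less than 40 mm above home and not yet home (horizontal distance between lid and crock below 0.015 m and z of lid in the frame of crock between 0.0895 and 0.127 m and contact force between the fingers and lid above 0.3 N), for 0.1 s.
At the end, for the whole second after the job is handed in: The lid is fully home on the crock (within 2.5 mm of its home height), level within about 2 degrees, centred within 5 mm, its slot over the spoon ledge (slot point within 8 mm of the mark, about 11 degrees of turn), released and at rest (z of lid in the frame of crock below 0.0895 m and angle between lid's own z axis and vertical below 0.04 rad and horizontal distance between lid and crock below 0.005 m and horizontal distance between lid_slot and crock_mark below 0.008 m and linear speed of lid below 0.02 m/s); the robot touches nothing.
It fails at once if a bystander is moved by more than 25 mm (distance of any of honey_jar, jam_jar, oil_bottle, spoon, loaf, cheese, cup from where it was at the start of the episode above 0.025 m).
It also fails if it takes over 40 s, if anything falls off the work surface, if the arm or the gripper's body presses on something with over 40 N, if the wrist force passes 120 N, or if a joint passes its speed limit or range.

ROBOT

A 6-joint arm with a two-finger parallel gripper is mounted at the origin on the work surface. World frame = base frame: x ahead of the robot, y to its left, z up, the work surface at z = 0. Lengths are in m, angles in rad, forces in N, time in s.
With the tool pointing down it reaches from about 0.325 to 0.775 m from the base axis. Payload 5.5 kg.
Tool frame: the origin (TCP) lies on the mounting face of the last link; the fingertips stand 182 mm ahead of it and the grasp point (between the pads) lies grip_depth ahead of it (grip_depth is the distance from the TCP to the grasp point, in m); z points along the fingers, y is the line along which they close (so a half turn about z gives the same grasp; the last joint's range is limited). The gripper opens to 88 mm and grips with 3 to 60 N. Pads are 20 mm wide; open, the fingers measure 115 mm over their backs; the gripper's body (75 mm by 178 mm) begins 61 mm behind the grasp point.
Start: joints at [1.171, 0.091, 1.231, -0, 1.82, -0.057], TCP at [0.202, 0.565, 0.405] pointing down, gripper open.
Joint ranges: [-2.87, 2.87], [-0.86, 2.18], [0.17, 2.46], [-1.51, 4.65], [0.06, 2.69], [-2.65, 2.65]. Speed limits (rad/s): [2.57, 2.57, 3.01, 3.14, 3.14, 3.14].

INTERFACE

Orientations are given as [roll, pitch, yaw] about the fixed x, y, z axes, in that order (R = Rz(yaw) Ry(pitch) Rx(roll)).
In Python, from station import * gives the robot as it stands. The module is installed in compiled form; this text tells all that it offers.
- The arm moves only by the shell command python3 -m crank 'ROWS' [OPENING]. ROWS is JSON, a list of rows, each a list of 4 numbers: the shift along the tool's x, y, z in m, then the turn about the tool's z in degrees. A call has 1 to 5 rows; each row shifts and turns the commanded pose from where the row before left it, along the tool's axes as they then stand; what a row does not reach is not made up. A row lasts 1/10 s, in which the tool goes at most 50 mm and 8.59 degrees, less where a joint would pass 70% of its speed; a pose out of reach is approached as far as the arm can. A call with a gripper value outside its range is refused whole. OPENING is the finger opening in m, from 0 to 0.0878, set as the call begins (- or left out, the last holds). The fingers move at their own pace and stop on an object; the grip force is fixed at half the most. Time passes only in rows, so rows that do not move let the fingers close. It gives the time, the measured TCP pose, the force, the opening and the grip force at its end, in the units of the state.
- state(): the state, without advancing time (a new reading comes with each control period).
- camera(name): name is "scene" or "top"; returns the picture (400x640x3 uint8, red, green, blue); there is no depth.
- camera_params(name): a dict with "intrinsics" (3x3 intrinsics, pixels), "pose" (4x4, takes a point from camera to world coordinates). Camera axes: x right, y down, z forward; pixel columns grow to the right and rows downward; lengths in m; the calibration is good to about 2 mm. A picture is of the moment at which its call begins. camera_params takes no time and is no camera call.
- close_job(): hands the job in; it is judged then, once.
The state is a dict: "time_s": time; "joint_positions": joint angles; "dq": joint speeds; "tau": joint torques, N m; "tcp_pos": TCP position; "eef_rot": TCP orientation; "force": force on the tool from outside, world axes, zero at the start; "moment": the same for the moment, N m; "opening": opening from 0.0 (shut) to 1.0 (fully open); "grip_force": force on a finger pad.
Only numpy, scipy, OpenCV 4.12 (cv2) and the standard library are available. Lean on these libraries where they do the work, as an engineer would, in place of code of your own. Each camera call takes 0.05 s, during which the arm holds its last target. There are 200 camera calls.

## Working session

There is one attempt and no reset: what is moved stays moved. The work goes in short steps, Python scripts to look and compute and a shell command to move; the robot and the scene stay as the last step left them, time stands still between calls to the robot, and variables do not carry over. Pictures are saved under pics/ and viewed, at most 14 in all, crops included, and the job is handed in when it is done.

```bash
mkdir -p pics; python3 - <<'E'
from station import *
import cv2,json
for n in("scene","top"):
    cv2.imwrite(f"pics/{n}0.png",camera(n)[:,:,::-1]); p=camera_params(n); print(n,p)
s=state();print(s)
E
```

```text
scene {'intrinsics': array([[419.23447031,   0.        , 321.11391305],
       [  0.        , 419.23447031, 199.40711353],
       [  0.        ,   0.        ,   1.        ]]), 'pose': array([[-8.56118973e-01,  2.65248041e-01, -4.43513000e-01,
         1.07325053e+00],
       [ 5.16777819e-01,  4.37768463e-01, -7.35730561e-01,
         9.63935627e-01],
       [-9.95085478e-04, -8.59070573e-01, -5.11856191e-01,
         7.76508077e-01],
       [ 0.00000000e+00,  0.00000000e+00,  0.00000000e+00,
         1.00000000e+00]])}
top {'intrinsics': array([[472.33745256,   0.        , 311.98117352],
       [  0.        , 472.33745256, 194.37401793],
       [  0.        ,   0.        ,   1.        ]]), 'pose': array([[ 0.02820675, -0.9952765 ,  0.09289282,  0.3429877 ],
       [-0.99921253, -0.030668  , -0.02517527,  0.02300155],
       [ 0.02790519, -0.09210955, -0.99535779,  1.60334117],
       [ 0.        ,  0.        ,  0.        ,  1.        ]])}
{'time_s': 0.1, 'joint_positions': array([ 1.17130191e+00,  9.17986678e-02,  1.23176775e+00,  2.26790336e-05,
        1.81982061e+00, -5.66889697e-02]), 'dq': array([ 1.65252509e-03, -1.27043679e-03, -1.94512461e-03, -4.20298482e-04,
        2.26726625e-03, -5.51836024e-05]), 'tau': array([ 2.52944010e-03, -4.47855771e+01, -4.07570136e+01,  7.00477464e-02,
        2.83982389e-02, -1.49776042e-04]), 'tcp_pos': array([0.20169047, 0.56513976, 0.40360934]), 'eef_rot': array([-3.13980241e+00, -1.23620851e-04,  2.79879266e+00]), 'force': array([-0.45924543, -0.2795078 , -0.64947898]), 'moment': array([-0.01439087,  0.00231574,  0.01384797]), 'grip_force': 0.0, 'opening': 0.9995207714827722}
```

View pics/scene0.png

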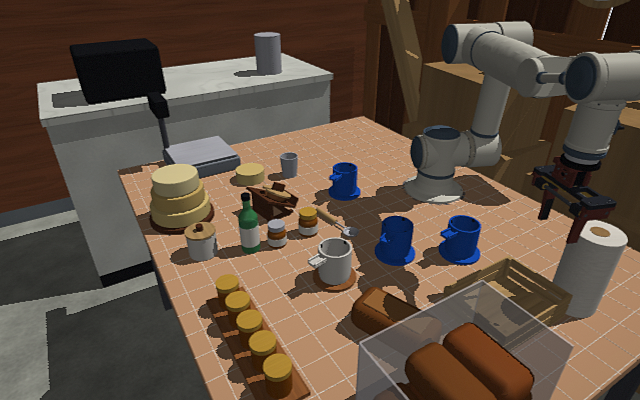

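View pics/top0.png

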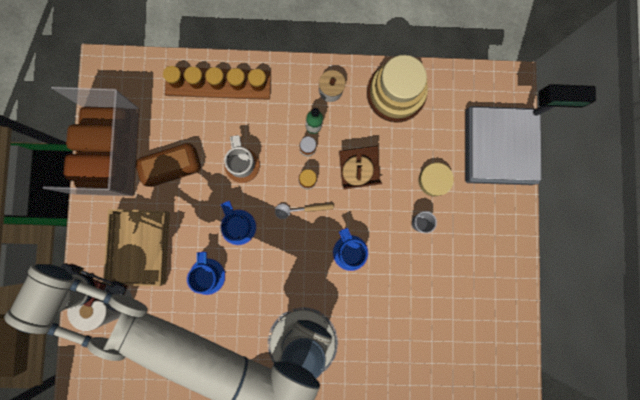

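```bash
python3 - <<'E'
import cv2,numpy as np
t=cv2.imread("pics/top0.png");s=cv2.imread("pics/scene0.png")
a=cv2.resize(t[125:205,215:395],None,fx=4.4,fy=4.4,interpolation=cv2.INTER_CUBIC)[:, :792]
b=np.hstack([cv2.resize(s[170:225,235:310],(396,248),interpolation=cv2.INTER_CUBIC),cv2.resize(s[225:300,300:365],(396,248),interpolation=cv2.INTER_CUBIC)])
cv2.imwrite("pics/c0.png",np.vstack([a,b]));print(a.shape)
E
```

```text
(352, 792, 3)
```

View pics/c0.png

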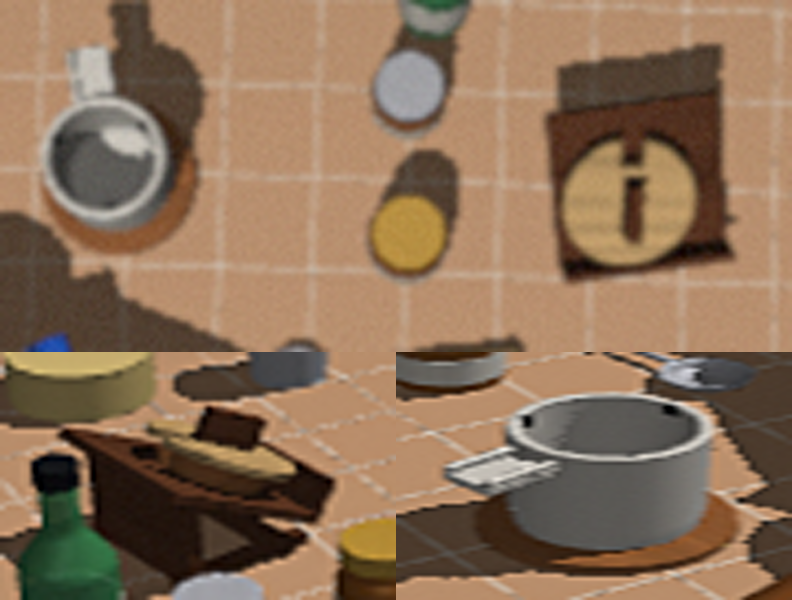

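```bash
cat >h.py <<'E'
import numpy as np,cv2
from station import *
def ray(n,uv):
    p=camera_params(n);d=p["pose"][:3,:3]@np.linalg.inv(p["intrinsics"])@np.r_[uv,1.];return p["pose"][:3,3],d
def onz(n,uv,z):
    o,d=ray(n,uv);return o+d*(z-o[2])/d[2]
def proj(n,P):
    p=camera_params(n);q=np.linalg.inv(p["pose"])@np.r_[P,1];k=p["intrinsics"]@q[:3];return k[:2]/k[2]
E
python3 - <<'E'
from h import *
t=cv2.imread("pics/top0.png");c=lambda u,v:np.array([215+u/4.4-.39,125+v/4.4-.39])
# lid disc by colour
hsv=cv2.cvtColor(t,cv2.COLOR_BGR2HSV);g=t.astype(int)
m=((g[...,2]-g[...,0]>55)&(g[...,2]>125)&(hsv[...,0]>14)&(hsv[...,0]<30)).astype(np.uint8)
r=np.zeros_like(m);r[148:190,338:378]=m[148:190,338:378]
pts=cv2.findNonZero(r);h=cv2.convexHull(pts);print("disc hull",cv2.fitEllipse(h),len(pts))
dc=cv2.fitEllipse(h)[0];print("disc",onz("top",dc,.0833))
print("rest edges",[onz("top",c(*p),.095)[:2] for p in((548,118),(722,92))],[onz("top",c(*p),.03)[:2] for p in((565,280),(730,257))])
for p in((632,145),(633,180),(634,241)):print("bar/slot",p,onz("top",c(*p),.09),onz("top",c(*p),.1058))
# crock rim: bright pixels
w=((g.min(2)>120)&(hsv[...,1]<60)).astype(np.uint8);r=np.zeros_like(w);r[146:180,222:256]=w[146:180,222:256]
h=cv2.convexHull(cv2.findNonZero(r));print("rim",cv2.fitEllipse(h))
for e in(cv2.fitEllipse(h)[0],c(107,161)):print("rim",onz("top",e,.105))
for p in((67,52),(109,46),(78,98),(114,95)):print("ledge",onz("top",c(*p),.101)[:2])
# scene rim crop ellipse centre 396x248 <-65x75 : rim outline
u=300+(610-396)*65/396;v=225+(427-352)*75/248;print("scene rim",onz("scene",(u,v),.105))
print("scene grip",onz("scene",(235+230*75/396,170+(428-352)*55/248),.0946))
print("jars",onz("top",c(408,87),.075),onz("top",c(408,232),.08))
E
```

```text
disc hull ((358.2548828125, 172.6303253173828), (30.1612606048584, 33.545780181884766), 165.49465942382812) 580
disc [ 0.56055977 -0.16409057  0.0833    ]
rest edges [array([ 0.62618399, -0.09926207]), array([ 0.64994501, -0.22761779])] [array([ 0.51367995, -0.12038659]), array([ 0.5353211 , -0.24650479])]
bar/slot (632, 145) [ 0.60899704 -0.16229126  0.09      ] [ 0.60621978 -0.16035671  0.1058    ]
bar/slot (633, 180) [ 0.58290338 -0.16353166  0.09      ] [ 0.58039855 -0.16158417  0.1058    ]
bar/slot (634, 241) [ 0.5376023  -0.16513625  0.09      ] [ 0.53557043 -0.16317201  0.1058    ]
rim ((237.6824493408203, 160.1942596435547), (27.759077072143555, 29.569400787353516), 159.5177764892578)
rim [0.58511216 0.22551014 0.105     ]
rim [0.58199454 0.22141092 0.105     ]
ledge [0.662149   0.25446415]
ledge [0.6676526  0.22409036]
ledge [0.62836378 0.24497401]
ledge [0.6314625  0.21891858]
scene rim [0.58778456 0.22950049 0.105     ]
scene grip [ 0.56177557 -0.16028135  0.0946    ]
jars [0.6498604  0.00423542 0.075     ] [0.54027575 0.00113323 0.08      ]
```

```bash
cat >>h.py <<'E'
import station
def go(P,yaw,gd=None):
    "grasp-point target, yaw in deg: shift in tool axes, turn"
    gd=gd or station.grip_depth if hasattr(station,"grip_depth") else gd
    s=state();R=cv2.Rodrigues(np.zeros(3))[0]
    from scipy.spatial.transform import Rotation as Ro
    R=Ro.from_euler("xyz",s["eef_rot"]);g=s["tcp_pos"]+R.as_matrix()[:,2]*gd
    d=R.inv().apply(np.array(P)-g);y=np.degrees(s["eef_rot"][2])
    print("grasp",g.round(4),"yaw",round(y,2),"tool shift mm",(d*1e3).round(1),"turn",round(-((yaw-y+90)%180-90),2),"F",s["force"].round(1),"M",s["moment"].round(2),"open",round(s["opening"]*88,1),"grip",round(s["grip_force"],1),"t",round(s["time_s"],2))
E
python3 -c "
import station;print([n for n in dir(station) if n[0]!='_'],getattr(station,'grip_depth',None))"
python3 -m crank '[[0,0,0,-7.4],[0,0,0,-7.4],[0,0,0,-7.3],[0,0,-0.03,0],[0,0,0,0]]' 0.06
python3 -c "
from h import *
go((.562,-.162,.17),182.5)"
```

```text
['IKError', 'camera', 'camera_params', 'close_job', 'grip_depth', 'state'] 0.1633
time_s: 0.6
tcp_pos: [0.2016, 0.565, 0.438]
eef_rot: [3.137, 0.002, -3.099]
force: [-0.6, -0.2, 1.1]
opening: 0.682
grip_force: 0.0
grasp [0.2019 0.5657 0.2747] yaw -177.55 tool shift mm [-328.4 -742.9  102.1] turn -0.05 F [-0.6 -0.2  1.1] M [ 0.03  0.03 -0.02] open 60.0 grip 0.0 t 0.6
```

```bash
python3 -m crank '[[-0.018,-0.041,0,0],[-0.018,-0.041,0,0],[-0.018,-0.041,0,0],[-0.018,-0.041,0,0],[-0.018,-0.041,0,0]]' >/dev/null
python3 -m crank '[[-0.018,-0.041,0,0],[-0.018,-0.041,0,0],[-0.018,-0.041,0,0],[-0.018,-0.041,0,0],[-0.018,-0.041,0,0]]' >/dev/null
python3 -m crank '[[-0.018,-0.041,0,0],[-0.018,-0.041,0,0],[-0.018,-0.041,0,0],[-0.018,-0.041,0,0],[-0.018,-0.041,0,0]]' >/dev/null
python3 -m crank '[[-0.018,-0.041,0,0],[-0.018,-0.041,0,0],[-0.018,-0.041,0,0],[0,0,0.02,0],[0,0,0,0]]' >/dev/null
python3 - <<'E'
from h import *
go((.562,-.162,.17),182.5)
cv2.imwrite("pics/s1.png",camera("scene")[:,:,::-1]);cv2.imwrite("pics/t1.png",camera("top")[:,:,::-1])
a=cv2.imread("pics/s1.png")[100:240,180:380]
# crock zoom from scene0 & top0 for rim fitting
t=cv2.imread("pics/top0.png")[132:184,214:266]
s=cv2.imread("pics/scene0.png")[230:295,300:365]
z=lambda i,w,h:cv2.resize(i,(w,h),interpolation=cv2.INTER_CUBIC)
cv2.imwrite("pics/c1.png",np.vstack([np.hstack([z(t,364,364),z(s,364,364)]),z(a,728,230)]) if 0 else np.hstack([z(t,390,390),z(s,390,390)]))
cv2.imwrite("pics/c2.png",z(a,800,560))
E
```

```text
grasp [ 0.5564 -0.1592  0.2465] yaw -177.67 tool shift mm [-6.  -3.2 76.5] turn -0.17 F [-0.2  0.1 -1. ] M [ 0.03 -0.02  0.02] open 60.1 grip 0.0 t 2.6
```

View pics/c2.png

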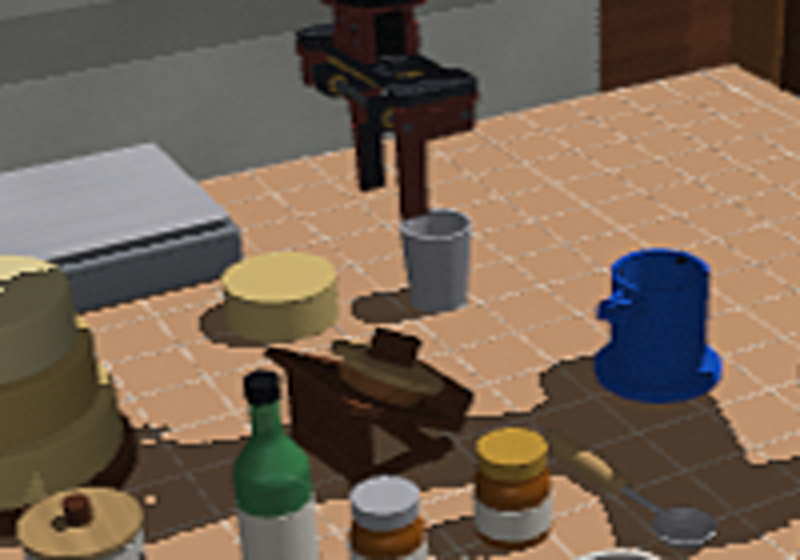

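View pics/c1.png

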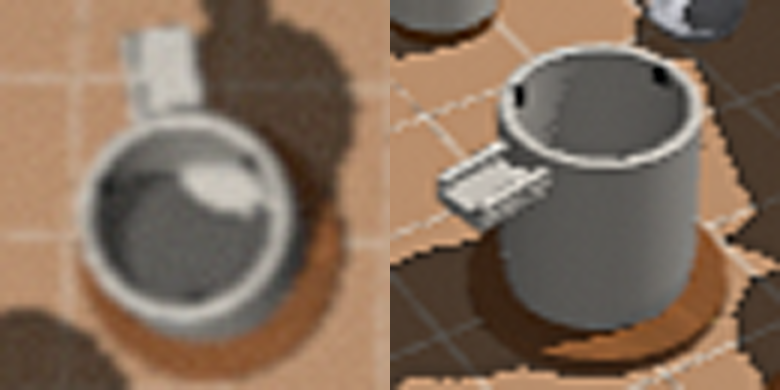

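```bash
python3 -m crank '[[-0.006,-0.003,0.04,0],[0,0,0.034,0],[0,0,0,0],[0,0,0,0]]' | grep -E 'tcp|force'
python3 - <<'E'
from h import *
print(onz("top",(238.6,160.5),.105),onz("scene",(334.6,247.25),.105))
def circ(n,c,r,z):
    P=np.array([proj(n,(c[0]+r*np.cos(a),c[1]+r*np.sin(a),z)) for a in np.linspace(0,6.28,60)]);return P.min(0),P.max(0)
for c in((.584,.2225),(.585,.226)):
  a=circ("top",c,.045,.105);print([(q-[214,132]+.43)*7.5 for q in a])
  a=circ("scene",c,.045,.105);print([(q-[300,230]+.42)*6+[390,0] for q in a])
for p in((122,30),(192,25),(132,110),(203,105)):print(onz("top",np.array(p)/7.5+[213.57,131.57],.101)[:2])
go((.562,-.162,.0946),182.5)
# predicted bar in scene for candidates vs image
for P in((.562,-.162,.0946),):print(proj("scene",P),proj("top",P))
E
```

```text
tcp_pos: [0.563, -0.1602, 0.3421]
force: [-0.5, 0.0, 1.1]
grip_force: 0.0
[0.58422151 0.22255049 0.105     ] [0.58796252 0.22722418 0.105     ]
[array([ 81.66405739, 113.32371008]), array([293.74006488, 322.27470246])]
[array([499.57184795,  37.5620462 ]), array([704.41521734, 161.88332993])]
[array([ 73.51420335, 110.74307527]), array([285.60407405, 319.67917477])]
[array([501.69072372,  42.09960884]), array([707.09825083, 167.10282921])]
[0.66495057 0.25458993]
[0.66815599 0.22479436]
[0.6303388  0.24879481]
[0.63352832 0.21862903]
grasp [ 0.5631 -0.1602  0.1788] yaw -177.48 tool shift mm [ 1.2 -1.7 84.2] turn 0.02 F [-0.5  0.   1.1] M [-0.02  0.07  0.06] open 60.3 grip 0.0 t 3.1
[278.27337087 186.6583947 ] [358.05718338 171.68598113]
```

```bash
python3 -m crank '[[0.001,-0.002,0.04,0],[0,0,0.02,0],[0,0,0.011,0],[0,0,0,0]]' 0.04| grep -E 'tcp|force'
python3 -m crank '[[0,0,0,0],[0,0,0,0],[0,0,0,0],[0,0,0,0],[0,0,0,0]]' 0 | grep -E 'tcp|force|open'
```

```text
tcp_pos: [0.5625, -0.1628, 0.2711]
force: [0.3, -0.0, 0.1]
grip_force: 0.0
tcp_pos: [0.5623, -0.1628, 0.271]
force: [-2.2, 1.4, 5.5]
opening: 0.142
grip_force: 29.6
```

```bash
python3 -m crank '[[0,0,-0.01,0],[0,0,-0.03,0],[0,0,-0.05,0],[0,0,-0.05,0],[0,0,0,0]]' | grep -E 'tcp|force|open'
python3 - <<'E'
from h import *
a=camera("scene");go((.585,.224,.25),190.5)
s=cv2.resize(a[90:230,190:370],(720,560),interpolation=cv2.INTER_CUBIC);cv2.imwrite("pics/c3.png",s[:,:,::-1])
E
```

```text
tcp_pos: [0.5619, -0.1631, 0.4196]
force: [-0.2, 0.7, -0.1]
opening: 0.134
grip_force: 30.0
grasp [ 0.5636 -0.1637  0.252 ] yaw -177.55 tool shift mm [-38.  386.5   0.9] turn -8.05 F [ 0.1 -0.3 -2.1] M [-0.04  0.01 -0.04] open 12.0 grip 30.0 t 4.55
```

View pics/c3.png

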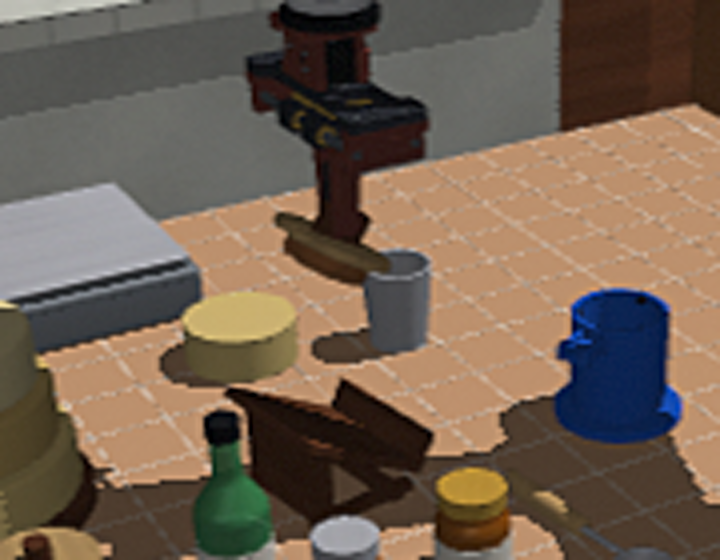

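```bash
python3 -m crank '[[0.045,-0.013,0,0],[0.045,-0.013,0,0],[0.044,-0.014,0,0],[0,0,0.05,0],[0,0,0.05,0]]' | grep -E 'tcp|force|open'
python3 -m crank '[[0,0,0.05,0],[0,0,0.025,0],[0,0,0,0]]' | grep -E 'tcp|force|open'
python3 - <<'E'
from h import *
go((.43,-.2,.063),182.5)
a=camera("scene");s=cv2.resize(a[110:230,230:380],(750,600),interpolation=cv2.INTER_CUBIC);cv2.imwrite("pics/c4.png",s[:,:,::-1])
E
```

```text
tcp_pos: [0.4289, -0.2094, 0.3089]
force: [1.1, -0.5, -2.6]
opening: 0.133
grip_force: 30.0
tcp_pos: [0.4285, -0.208, 0.229]
force: [-1.0, -0.2, -1.6]
opening: 0.136
grip_force: 30.0
grasp [ 0.4271 -0.2072  0.0657] yaw -177.55 tool shift mm [-3.2  7.1  2.7] turn -0.05 F [-1.  -0.2 -1.6] M [ 0.02 -0.01 -0.03] open 12.0 grip 30.0 t 5.35
```

View pics/c4.png

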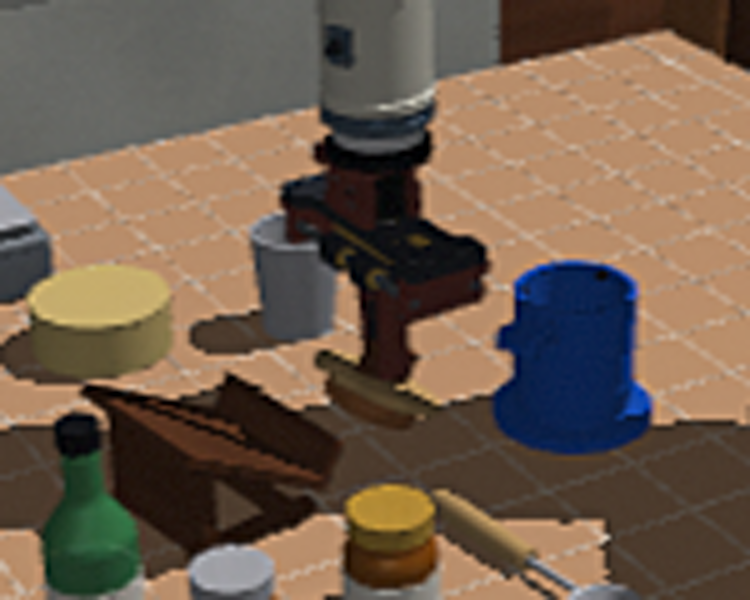

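```bash
python3 -m crank '[[0,0.007,0.002,0],[0,0,0.002,0],[0,0,0,0]]' | grep -E 'tcp|force|open'
python3 -m crank '[[0,0,0.001,0],[0,0,0.001,0],[0,0,0,0]]' | grep -E 'tcp|force|open'
```

```text
tcp_pos: [0.4301, -0.2017, 0.2318]
force: [-0.5, 0.4, -1.6]
opening: 0.138
grip_force: 30.0
tcp_pos: [0.4298, -0.2019, 0.2287]
force: [0.2, -0.2, -0.9]
opening: 0.136
grip_force: 30.0
```

```bash
for i in 1; do python3 -m crank '[[0,0,0.002,0],[0,0,0,0]]' | grep -E 'tcp|force:'; python3 -m crank '[[0,0,0.002,0],[0,0,0,0]]' | grep -E 'tcp|force:'; python3 -m crank '[[0,0,0.002,0],[0,0,0,0]]' | grep -E 'tcp|force:'; done
python3 -c "
from h import *
go((.43,-.2,.063),182.5);print(state()['joint_positions'])"
```

```text
tcp_pos: [0.4297, -0.2018, 0.2263]
force: [-0.2, -1.2, 0.2]
grip_force: 30.0
tcp_pos: [0.4299, -0.2019, 0.2253]
force: [-1.0, -0.1, 2.6]
grip_force: 30.0
tcp_pos: [0.4302, -0.2019, 0.2248]
force: [-2.9, 2.0, 10.2]
grip_force: 30.0
grasp [ 0.4305 -0.202   0.0615] yaw -177.54 tool shift mm [ 0.4  2.  -1.5] turn -0.04 F [-2.9  2.  10.2] M [ 0.47  0.74 -0.06] open 11.7 grip 30.0 t 6.6
[-5.10548372e-01 -2.11831403e-01  1.84097315e+00  3.55125708e-04
  1.51011604e+00 -2.12436438e+00]
```

```bash
python3 -m crank '[[-0.004,0,-0.001,0],[-0.006,0,0.001,0],[-0.006,0,0.002,0],[-0.005,0,0.003,0],[0,0,0,0]]' | grep -E 'tcp|force'
python3 -m crank '[[0,0,0,0],[0,0,0,0],[0,0,0,0],[0,0,0,0]]' 0.04 | grep -E 'tcp|force|open'
python3 - <<'E'
from h import *
go((.43,-.2,.063),182.5)
a=camera("scene");s=cv2.resize(a[110:230,230:380],(750,600),interpolation=cv2.INTER_CUBIC);cv2.imwrite("pics/c5.png",s[:,:,::-1])
E
```

```text
tcp_pos: [0.4516, -0.2012, 0.2191]
force: [-0.2, 0.1, 5.8]
grip_force: 30.0
tcp_pos: [0.4507, -0.2009, 0.2173]
force: [0.0, 0.9, 0.4]
opening: 0.438
grip_force: 0.0
grasp [ 0.4506 -0.2008  0.054 ] yaw -177.54 tool shift mm [20.5  1.7 -9. ] turn -0.04 F [0.  0.9 0.4] M [ 0.06 -0.09 -0.  ] open 38.6 grip 0.0 t 7.5
```

View pics/c5.png

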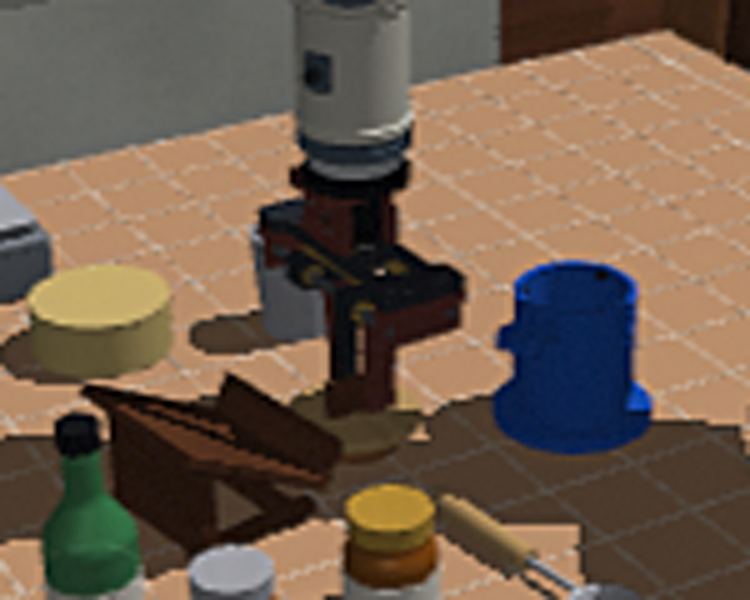

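```bash
python3 -m crank '[[0,0,-0.03,0],[0,0,-0.05,0],[0,0,-0.05,0],[0,0.05,-0.02,0],[0,0.05,0,0]]' >/dev/null
python3 -m crank '[[0,0.05,0,0],[0,0.05,0,0],[0,0.05,0,0],[0,0,0,0]]' | grep -E 'tcp|force'
python3 - <<'E'
from h import *
cv2.imwrite("pics/t6.png",camera("top")[:,:,::-1]);a=camera("scene")[:,:,::-1];cv2.imwrite("pics/s6.png",a)
t=cv2.imread("pics/t6.png");z=lambda i,w,h:cv2.resize(i,(w,h),interpolation=cv2.INTER_CUBIC)
cv2.imwrite("pics/c6.png",np.hstack([z(t[175:245,340:410],400,400),z(a[170:220,275:325],400,400)]))
E
```

```text
tcp_pos: [0.4394, 0.0502, 0.3663]
force: [0.0, -1.2, -0.3]
grip_force: 0.0
```

View pics/c6.png

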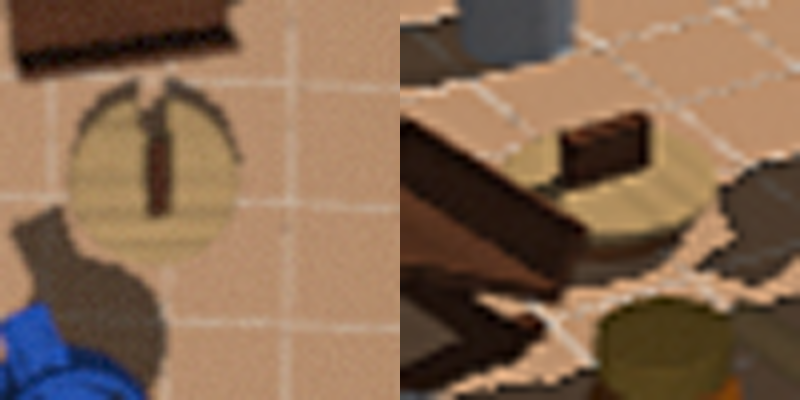

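```bash
python3 - <<'E'
from h import *
t=cv2.imread("pics/t6.png");b=cv2.resize(t[175:245,340:410],(700,700),interpolation=cv2.INTER_CUBIC)
hsv=cv2.cvtColor(b,cv2.COLOR_BGR2HSV)
lab=lambda m:cv2.connectedComponentsWithStats(m.astype(np.uint8))
w=(hsv[...,0]>13)&(hsv[...,0]<28)&(hsv[...,2]>115)&(hsv[...,1]>80)&~((hsv[...,0]<14))
d=(b[...,2]<100)
bb=np.zeros(d.shape,bool);bb[235:400,230:330]=d[235:400,230:330]
c=cv2.findNonZero(bb.astype(np.uint8));r=cv2.minAreaRect(c);print("bar",r)
px=lambda p:np.array(p)/10+[340-.45,175-.45]
print("barcentre",onz("top",px(r[0]),.052))
q=c[:,0,:].astype(float);ys=np.arange(250,372,4);ms=[q[q[:,1]==y][:,0].mean() for y in ys]
k=np.polyfit(ys,ms,1);a=onz("top",px((np.polyval(k,250),250)),.052);e=onz("top",px((np.polyval(k,370),370)),.052);v=a-e;print("bar yaw",np.degrees(np.arctan2(v[1],v[0])),np.round(ms))
print("disc",onz("top",np.array([155,173])/5.714+[339.59,174.59],.026))
s=cv2.imread("pics/s6.png")
# scene bar top face centre in crop (605,125) scale 8
print("scene bar top",onz("scene",np.array([605-400,128])/8+[274.56,169.56],.052))
print("slot",onz("top",np.array([151,90])/5.714+[339.59,174.59],.02))
go((.45,-.2,.047),182.5)
E
```

```text
bar ((276.4999694824219, 306.5), (142.99996948242188, 42.99999237060547), 90.0)
barcentre [ 0.45748625 -0.19965166  0.052     ]
bar yaw 0.9508819365908727 [278. 278. 277. 276. 276. 276. 276. 276. 276. 276. 276. 276. 276. 276.
 276. 276. 276. 277. 278. 278. 278. 278. 278. 278. 278. 277. 277. 276.
 276. 276. 276.]
disc [ 0.46047855 -0.20173393  0.026     ]
scene bar top [ 0.4594898  -0.19902005  0.052     ]
slot [ 0.51007446 -0.19935252  0.02      ]
grasp [0.44   0.0462 0.2029] yaw -177.35 tool shift mm [   1.4 -246.3  156. ] turn 0.15 F [-0.5 -0.4 -0.7] M [ 0.02  0.01 -0.02] open 40.3 grip 0.0 t 8.55
```

```bash
python3 -m crank '[[-0.0015,-0.049,0,0],[-0.0015,-0.049,0,0],[-0.0015,-0.049,0,0],[-0.0015,-0.049,0,0],[-0.0015,-0.05,0,0]]' >/dev/null
python3 -m crank '[[0,0,0.045,0],[0,0,0.045,0],[0,0,0.04,0],[0,0,0,0],[0,0,0,0]]' >/dev/null
python3 -c "
from h import *
go((.459,-.2,.049),182.5)"
```

```text
grasp [ 0.4575 -0.2014  0.0733] yaw -177.67 tool shift mm [-1.6  1.3 24.3] turn -0.17 F [ 0.1 -0.1  0.3] M [ 0.05 -0.02  0.01] open 39.8 grip 0.0 t 9.55
```

```bash
python3 -m crank '[[-0.0015,0.001,0.014,0],[0,0,0.01,0],[0,0,0,0]]' |grep -E 'tcp|force'
python3 -m crank '[[0,0,0,0],[0,0,0,0],[0,0,0,0],[0,0,0,0]]' 0 |grep -E 'tcp|force|open'
python3 -m crank '[[0,0,-0.02,0],[0,0,-0.05,0],[0,0,-0.05,0],[0,0,-0.05,0],[0,0,0,0]]' |grep -E 'tcp|force|open'
python3 -c "
from h import *
go((.585,.224,.22),190.7)"
```

```text
tcp_pos: [0.4596, -0.199, 0.2115]
force: [0.0, 0.2, -0.4]
grip_force: 0.0
tcp_pos: [0.4598, -0.1992, 0.2127]
force: [-0.5, 0.2, 1.8]
opening: 0.13
grip_force: 30.4
tcp_pos: [0.4599, -0.1991, 0.391]
force: [0.3, -0.6, -0.6]
opening: 0.132
grip_force: 30.0
grasp [ 0.4618 -0.2001  0.2277] yaw -177.53 tool shift mm [-141.2  418.5    6.6] turn -8.23 F [ 0.3 -0.6 -0.6] M [ 0.04 -0.05  0.05] open 11.6 grip 30.0 t 10.75
```

```bash
python3 -m crank '[[-0.014,0.041,0,0],[-0.014,0.042,0,0],[-0.014,0.042,0,0],[-0.014,0.042,0,0],[-0.014,0.042,0,0]]' >/dev/null
python3 -m crank '[[-0.014,0.042,0,0],[-0.014,0.042,0,0],[-0.014,0.042,0,0],[-0.014,0.042,0,0],[0,0,0,-8.2]]' >/dev/null
python3 -m crank '[[0,0,0,0]]'>/dev/null
python3 -c "
from h import *
go((.585,.224,.160),190.7)"
```

```text
grasp [0.5691 0.1842 0.2171] yaw -169.12 tool shift mm [-23.3  36.1  57. ] turn 0.18 F [-0.3 -0.5 -1.7] M [ 0.04  0.01 -0.05] open 11.6 grip 30.0 t 11.85
```

```bash
python3 -m crank '[[-0.023,0.036,0,0],[0,0,0.03,0],[0,0,0.022,0],[0,0,0,0],[0,0,0,0]]' >/dev/null
python3 - <<'E'
from h import *
go((.585,.224,.150),190.7)
cv2.imwrite("pics/t7.png",camera("top")[:,:,::-1]);a=camera("scene")[:,:,::-1];cv2.imwrite("pics/s7.png",a)
t=cv2.imread("pics/t7.png");z=lambda i,w,h:cv2.resize(i,(w,h),interpolation=cv2.INTER_CUBIC)
cv2.imwrite("pics/c7.png",np.hstack([z(t[125:190,210:275],390,390),z(a[205:285,295:375],400,390)]))
E
```

```text
grasp [0.5852 0.2217 0.1668] yaw -169.51 tool shift mm [-0.3  2.3 16.8] turn -0.21 F [ 0.   0.6 -1.6] M [ 0.12  0.02 -0.06] open 11.7 grip 30.0 t 12.35
```

View pics/c7.png

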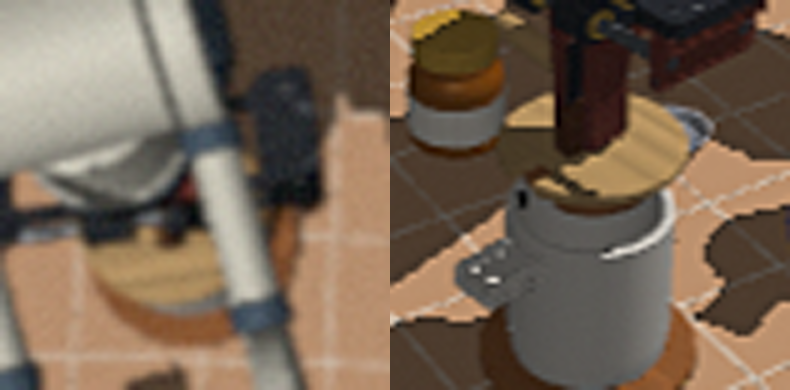

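```bash
python3 - <<'E'
from h import *
print(onz("scene",(335.5,234.55),.1438),[onz("scene",(335.5,234.55+d),.1438)[:2] for d in(-1,1)])
print(proj("scene",(.585,.222,.1438)),proj("scene",(.584,.2225,.105)))
E
```

```text
[0.58492678 0.22568899 0.1438    ] [array([0.58251903, 0.2219536 ]), array([0.58731768, 0.22939825])]
[334.70454021 233.84747512] [334.89662843 245.8415557 ]
```

```bash
python3 -m crank '[[-0.0015,0,0.008,0],[0,0,0.004,0],[0,0,0.002,0],[0,0,0,0]]' |grep -E 'tcp|force:'
python3 -m crank '[[0,0,0.003,0],[0,0,0,0]]' |grep -E 'tcp|force:'
python3 -m crank '[[0,0,0.003,0],[0,0,0,0]]' |grep -E 'tcp|force:'
python3 -c "
from h import *
go((.585,.224,.136),190.7)"
```

```text
tcp_pos: [0.5868, 0.2228, 0.3158]
force: [-0.4, -0.1, -1.3]
grip_force: 30.0
tcp_pos: [0.587, 0.223, 0.3136]
force: [1.9, 0.2, -0.8]
grip_force: 30.0
tcp_pos: [0.587, 0.2233, 0.3112]
force: [2.5, 2.0, 2.4]
grip_force: 30.0
grasp [0.5875 0.2236 0.1479] yaw -169.31 tool shift mm [ 2.4  0.9 11.9] turn -0.01 F [2.5 2.  2.4] M [ 0.53 -0.57  0.08] open 12.2 grip 30.0 t 13.25
```

```bash
python3 -m crank '[[-0.001,0.001,0.002,0],[0,0,0,0]]' |grep -E 'tcp|force:'
python3 -m crank '[[0,0,0.002,0],[0,0,0,0]]' |grep -E 'tcp|force:'
python3 -m crank '[[0,0,0.002,0],[0,0,0,0]]' |grep -E 'tcp|force:'
python3 -c "
from h import *
go((.585,.224,.136),190.7)"
```

```text
tcp_pos: [0.5877, 0.2245, 0.309]
force: [2.5, 2.9, 3.4]
grip_force: 30.0
tcp_pos: [0.5876, 0.2243, 0.3062]
force: [1.9, 2.0, 0.9]
grip_force: 30.0
tcp_pos: [0.5877, 0.2242, 0.3037]
force: [3.4, 2.9, 1.3]
grip_force: 30.0
grasp [0.5876 0.2243 0.1404] yaw -169.33 tool shift mm [2.6 0.2 4.4] turn -0.03 F [3.4 2.9 1.3] M [ 0.76 -0.55  0.  ] open 11.7 grip 30.0 t 13.85
```

```bash
python3 -m crank '[[-0.001,0.001,0.002,0],[0,0,0,0]]' |grep -E 'tcp|force:'
python3 -m crank '[[0,0,0.002,0],[0,0,0,0]]' |grep -E 'tcp|force:'
python3 -m crank '[[0,0,0.002,0],[0,0,0,0]]' |grep -E 'tcp|force:'
python3 - <<'E'
from h import *
go((.585,.224,.136),190.7)
a=camera("scene")[:,:,::-1];cv2.imwrite("pics/c8.png",cv2.resize(a[210:290,290:380],(720,600),interpolation=cv2.INTER_CUBIC))
E
```

```text
tcp_pos: [0.5885, 0.2251, 0.3012]
force: [2.2, 1.4, -0.1]
grip_force: 30.0
tcp_pos: [0.5884, 0.225, 0.2998]
force: [1.4, 1.1, 0.8]
grip_force: 30.0
tcp_pos: [0.5882, 0.225, 0.2997]
force: [-2.1, -0.5, 9.3]
grip_force: 30.0
grasp [0.5883 0.2249 0.1364] yaw -169.35 tool shift mm [ 3.4 -0.3  0.4] turn -0.05 F [-2.1 -0.5  9.3] M [-0.01  0.33 -0.05] open 12.0 grip 30.0 t 14.45
```

View pics/c8.png

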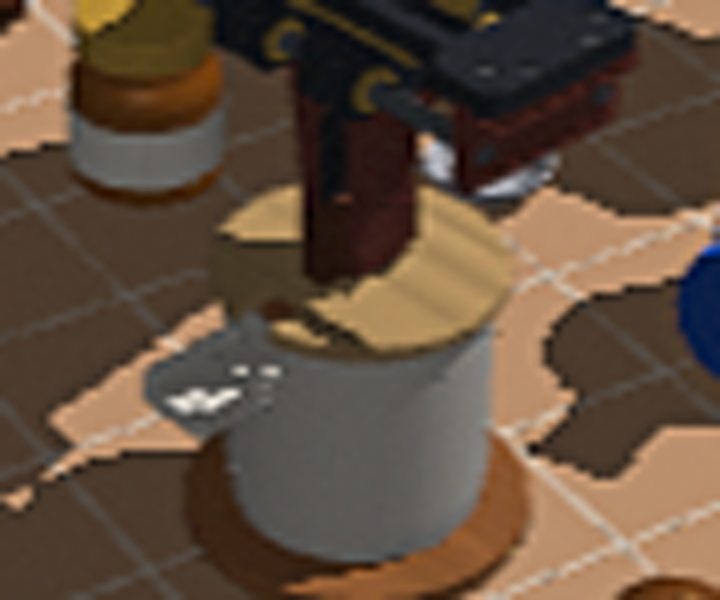

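```bash
python3 -m crank '[[0,0,0.0015,0],[0,0,0.0015,0],[0,0,0,0]]' |grep -E 'tcp|force:'
python3 -m crank '[[0,0,-0.003,0],[0,0,0,0],[0,0,0,0],[0,0,0,0]]' 0.04|grep -E 'tcp|force|open'
python3 -m crank '[[0,0,-0.02,0],[0,0,-0.03,0],[0,0,0,0],[0,0,0,0],[0,0,0,0]]' 0|grep -E 'tcp|force|open'
```

```text
tcp_pos: [0.5879, 0.2249, 0.2997]
force: [-6.7, -2.0, 18.0]
grip_force: 30.0
tcp_pos: [0.5883, 0.2251, 0.297]
force: [0.0, -0.5, 1.0]
opening: 0.441
grip_force: 0.0
tcp_pos: [0.5883, 0.2252, 0.3463]
force: [-0.2, 0.2, -0.6]
opening: 0.039
grip_force: 0.0
```

```bash
python3 -m crank '[[0,0,0.015,0],[0,0,0.005,0],[0,0,0.003,0],[0,0,0,0]]' |grep -E 'tcp|force:'
python3 -m crank '[[0,0,0.002,0],[0,0,0.002,0],[0,0,0,0]]' |grep -E 'tcp|force:|open'
```

```text
tcp_pos: [0.5883, 0.2252, 0.3237]
force: [0.5, -0.8, 0.0]
grip_force: 0.0
tcp_pos: [0.5885, 0.2252, 0.3216]
force: [0.4, -0.2, -0.5]
opening: 0.009
grip_force: 0.0
```

```bash
python3 -m crank '[[0,0,0.002,0],[0,0,0,0]]' |grep -E 'tcp|force:'
python3 -m crank '[[0,0,0.002,0],[0,0,0,0]]' |grep -E 'tcp|force:'
python3 -m crank '[[0,0,0.002,0],[0,0,0,0]]' |grep -E 'tcp|force:'
```

```text
tcp_pos: [0.5883, 0.2252, 0.3214]
force: [-2.6, -0.5, 6.9]
grip_force: 3.3
tcp_pos: [0.5881, 0.2251, 0.3213]
force: [-6.6, -1.9, 13.6]
grip_force: 6.6
tcp_pos: [0.5879, 0.2251, 0.3212]
force: [-7.8, -3.1, 19.6]
grip_force: 9.8
```

```bash
python3 -m crank '[[0,0,-0.02,0],[0,0,-0.04,0],[0,0,-0.05,0],[0,-0.05,0,0],[0,-0.05,0,0]]' >/dev/null
python3 -m crank '[[0,-0.05,0,0],[0,-0.05,0,0],[0,-0.05,0,0],[0,-0.05,0,0],[0,0,0,0]]' >/dev/null
python3 - <<'E'
from h import *
t=camera("top")[:,:,::-1];a=camera("scene")[:,:,::-1];cv2.imwrite("pics/t9.png",t);cv2.imwrite("pics/s9.png",a)
z=lambda i,w,h:cv2.resize(i,(w,h),interpolation=cv2.INTER_CUBIC)
cv2.imwrite("pics/c9.png",np.hstack([z(t[132:184,214:266],390,390),z(a[225:290,300:365],390,390)]))
print(state()["tcp_pos"],state()["time_s"])
E
```

```text
[ 0.6439934  -0.07077234  0.42485859] 18.1
```

View pics/c9.png

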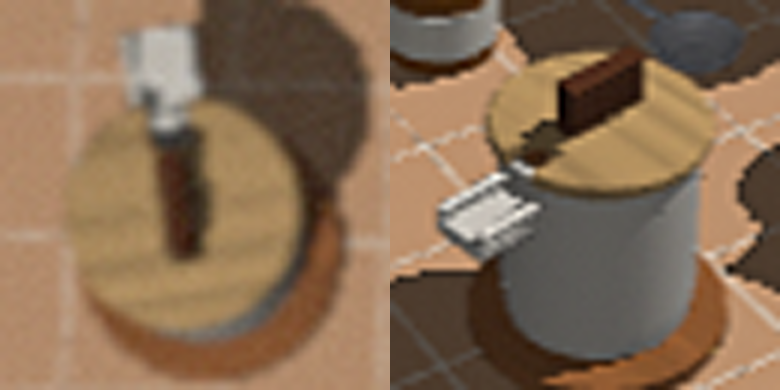

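The two crops show the lid lying flat on the rim. Its slot, at about (170,115) in the top crop, is in line with the ledge at about (165,70), and the gripper is clear.

```bash
python3 -c "
from station import *
print(close_job())"
```

```text
the job is handed in; nothing more can be done
None
```

The lid is pressed fully home on the crock, looks level with its slot over the spoon ledge, and is released with the arm clear; I handed the job in at about 18 s of the 40 s, and no verdict was returned.

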